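# Take the D-lock shackle off its hook and snap it home in its crossbar

## Robot

A 6-joint arm with a two-finger parallel gripper is mounted at the origin on a cart in front of the work surface, level with it; the furniture and walls round the work are solid. World frame = base frame: x ahead of the robot, y to its left, z up, the work surface at z = 0. Lengths are in m, angles in rad, forces in N, time in s.
With the tool pointing down it reaches from about 0.375 to 0.975 m from the base axis. Payload 3.8 kg.
Tool frame: the origin (TCP) lies midway between the tips of the shut fingers; the grasp point (between the pads) lies 19 mm behind it; z points along the fingers, y is the line along which they close (so a half turn about z gives the same grasp; the last joint's range is limited). The gripper opens to 88 mm and grips with 3 to 60 N. Pads are 18 mm wide; open, the fingers measure 123 mm over their backs; the gripper's body (75 mm by 187 mm) begins 45 mm behind the grasp point.
Start: joints at [1.167, 0.264, 1.604, -0, 1.274, -0.037], TCP at [0.242, 0.63, 0.239] pointing down, gripper open.
Joint ranges: [-2.63, 2.63], [-0.94, 2.18], [0.31, 2.57], [-1.31, 4.45], [0, 2.66], [-2.55, 2.55]. Speed limits (rad/s): [2.57, 2.57, 3.14, 3.14, 3.14, 3.14].

## Interface

Orientations are given as a rotation vector (axis times angle).
In Python, from cell import manip, inverse_kinematics, cams, order gives the robot as it stands. Calls block until the motion is done:
- manip.move_pose(position, orientation): joint-space move of the TCP to a pose.
- manip.move_linear(position, rate=0.15, rot=None): straight line of the TCP; rot=None keeps the orientation; rate is the mean speed in m/s.
- manip.set_joints(angles): joint-space move.
- manip.set_gripper(opening, force=None): finger opening in m; force is the grip in N (None keeps the last); returns when the fingers have stopped.
- manip.dwell(seconds).
- inverse_kinematics(position, orientation): joint angles nearest the present ones, or None.
- manip.state(): the state.
- cams.capture(name): name is "scene" or "top"; returns a dict with "image" (384x512x3 uint8, blue, green, red), "z_map" (384x512 float32, m along the optical axis (not along the pixel's ray), 0 where there is no reading), "intrinsics" (3x3 intrinsics, pixels), "position" and "orientation" of the camera in the world. Camera axes: x right, y down, z forward; pixel columns grow to the right and rows downward; lengths in m; the calibration is good to about 2 mm. A picture is of the moment at which its call begins.
A pose or a line that the arm cannot do raises manip.IKError and nothing moves.
- order.close_job(): hands the job in; it is judged then, once.
The state is a dict: "clock": time; "joint_pos": joint angles; "joint_velocities": joint speeds; "tau": joint torques, N m; "tool_pos": TCP position; "tcp_rot": TCP orientation; "contact_force": force on the tool from outside, world axes, zero at the start; "moment": the same for the moment, N m; "gripper_width": finger opening in m; "grasp_force": force on a finger pad.
Only numpy, scipy, OpenCV 4.12 (cv2) and the standard library are available. Lean on these libraries where they do the work, as an engineer would, in place of code of your own. Each camera call takes 0.05 s, during which the arm holds its last target. There are 200 camera calls.

## Task

Lift the orange D-lock shackle up and off its hook on the bench rack, stand both its feet in the sockets of the orange-ended crossbar in the cradle, and press it fully home until both bolts have snapped in. Either way round will do. Leave the black shackle hanging where it is and the oil bottle standing undisturbed.

Things in the scene. Friction and masses are not known exactly. Their poses are not given: they have to be found in the camera images.
- shackle: Orange U-shaped D-lock shackle of 15 mm round bar, loose, 145 mm wide, 180 mm tall, 0.28 to 0.42 kg. It hangs by its crown, legs down, on one of the two hooks, and goes into the crossbar in that attitude. Origin midway between the ends of its feet; z up along the legs, y from leg to leg, x square to the U. Gripped by one leg it may sag a degree or two.
- shackle_crown (a point): Middle of the top of the shackle's crown, 180 mm above its origin (axes as the shackle's). The crown is straight for 35 mm to either side; its underside is 15 mm below. Corners of 30 mm radius lead down to the legs.
- shackle_foot_a (a point): Centre of the end of the foot at the shackle's y = +65 mm. The leg above it is straight, round and clear to grip from 17 to 140 mm above this point. The steel foot is a cone, 10 mm wide at its end and 15 mm from 6 mm up, with a groove for the bolt, 8 mm in diameter, from 9 to 17 mm up.
- shackle_foot_b (a point): The same at the shackle's y = -65 mm.
- rack: Fixed bench rack: upright grey perforated panel, 340 mm wide, 377 mm tall, on a low foot. Origin on the worktop under the middle of the panel's front face; x into the panel, away from the robot, y along it to the left, z up. A hook stands out at y = +95 and at -90 mm. The panel rises 130 mm above the hanging crowns, in the way of a gripper that comes straight down: come tilted towards it.
- hook_left (a point): Seat on the hook at the rack's y = +90 mm: on top of its prongs, 45 mm before the panel, 230 mm above the worktop; axes as the rack's. Two level 7 mm prongs, 14 mm apart, reach 80 mm from the panel and turn up in a lip that ends 22 mm above the prongs' top. A crown must rise by more than that, then come some 50 mm away from the panel, to be free.
- hook_right (a point): The same on the hook at the rack's y = -90 mm. The orange and the black shackle hang one on each hook, in either order, 38 to 50 mm in front of the panel, with their feet 65 mm above the worktop.
- crossbar: Crossbar of the D-lock, black with an orange band near each end, 192 mm long, 44 mm wide, its top 60 mm above the worktop, fixed in an aluminium cradle 56 mm wide. Origin on the worktop under its middle; y along the bar (left at yaw 0), z up. Its two sockets open upward, 130 mm apart.
- socket_left (a point): Centre of the mouth of the socket at the crossbar's y = +65 mm, in its top face; axes as the crossbar's. A round hole, 17.5 mm wide, 42 mm deep, with a 2 mm chamfer. A foot fully home is 42 mm below this point; one that only stands on the bolt is some 27 mm below, and the shackle then leans a little when let go. Pressed while it leans it binds: hold it upright while pressing.
- socket_right (a point): The same for the socket at the crossbar's y = -65 mm.
- bolt_left (a joint): Sprung brass bolt in the left socket, hardly visible: 0 when out (its nose 4 mm into the socket, 29 mm below the mouth), up to 0.007 m when pushed back. A foot meets it some 27 mm deep; the shackle's weight alone does not push it back, it takes 10 to 25 N more, on the middle of the crown for both bolts. With the foot home it jumps out to 0, into the groove, and holds.
- bolt_right (a joint): The same in the right socket.
- black_shackle: Black D-lock shackle, as tall as the orange one but narrower (107 mm), loose, hanging on the other hook, to be left there. Origin and axes as for the orange one.
- oil_bottle: White oil bottle with a red spout, loose, 42 mm wide and 114 mm tall, standing by the left edge of the worktop, to be left standing. Origin at the centre of its underside, z up. Keep the arm off the tall dark locker beyond that edge and off the key cutting machine to the right of the rack.
There are look-alikes about, which are no part of the job. There is more than one size of the shackle; the job needs the larger.

How it is judged:
By the outcome, as a careful person would: the job done as asked, in the order asked, and still so for the second after the job is handed in, with the robot touching nothing.
It also fails if it takes over 58 s, if anything falls off the work surface, if the arm or the gripper's body presses on something with over 40 N, if the wrist force passes 120 N, or if a joint passes its speed limit or range.

## Working session

There is one attempt and no reset: what is moved stays moved. The work goes in short steps, each a Python script; the robot and the scene stay as the last script left them, time stands still between calls to the robot, and variables do not carry over. Pictures are saved under pics/ and viewed, at most 10 in all, crops included, and the job is handed in when it is done.

```bash
ls; mkdir -p pics
python3 - <<'E'
from cell import manip,cams
import cv2,numpy as np
for n in("scene","top"):
    c=cams.capture(n); cv2.imwrite(f"pics/{n}0.png",cv2.resize(c["image"],None,fx=1.5,fy=1.5,interpolation=2))
    np.savez(f"{n}0.npz",**c); print(n,c["position"],c["orientation"],c["intrinsics"].tolist())
print(manip.state())
E
```

```text
pics
scene [-0.06241384 -0.34537548  0.9489658 ] [-2.0836034   1.26248076 -0.4878945 ] [[413.85855594511804, 0.0, 255.36781682071674], [0.0, 413.85855594511804, 190.51830269616394], [0.0, 0.0, 1.0]]
top [0.4652487  0.01522658 1.18570295] [-2.12484309  2.15071425 -0.10420946] [[448.0706348949584, 0.0, 261.556598307864], [0.0, 448.0706348949584, 191.68883162251743], [0.0, 0.0, 1.0]]
{'clock': 0.1, 'joint_pos': array([ 1.16713871e+00,  2.64658292e-01,  1.60519615e+00, -6.50712117e-06,
        1.27368506e+00, -3.69110289e-02]), 'joint_velocities': array([-1.59016017e-03, -2.03947742e-03, -2.77042373e-03,  1.09063433e-03,
       -2.68058550e-05, -6.90571935e-04]), 'tau': array([ 8.93249435e-04, -5.03615820e+01, -3.58071506e+01,  7.30147935e-02,
        2.33903906e-02, -7.19411764e-05]), 'tool_pos': array([0.2418096 , 0.62953932, 0.23754795]), 'tcp_rot': array([-5.72781397e-01, -3.08850812e+00,  2.98592879e-03]), 'contact_force': array([ 0.18750563, -0.51218536, -0.15038873]), 'moment': array([ 0.01180598, -0.03638854,  0.0595573 ]), 'grasp_force': 0.0, 'gripper_width': 0.08825480804509829}
```

View pics/scene0.png

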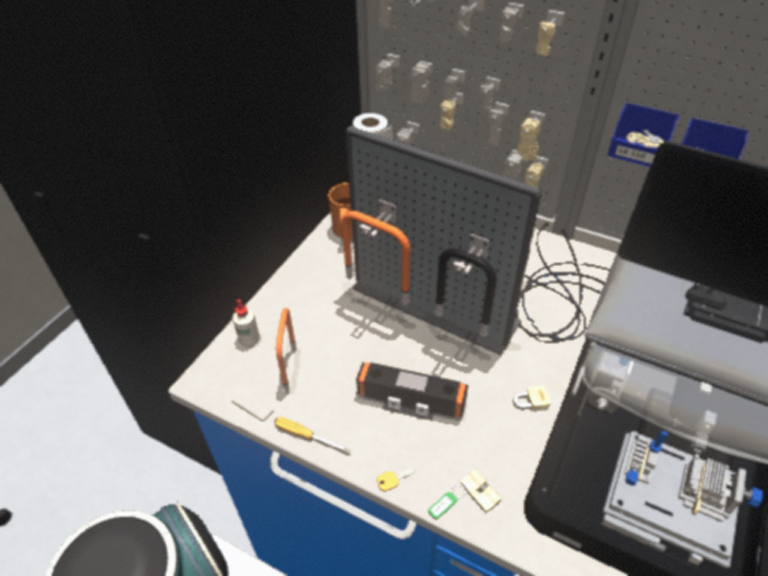

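View pics/top0.png

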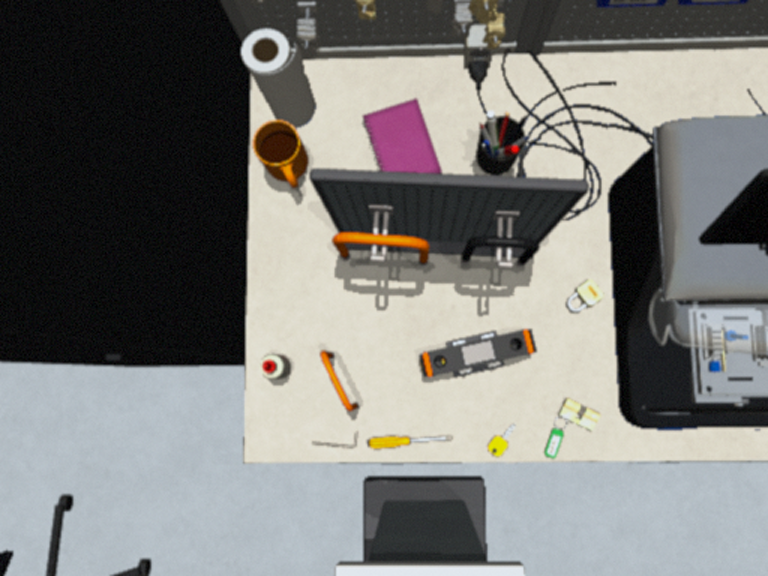

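The scene view shows the orange shackle on the left hook (crown about (378,222)), the black one on the right hook and the crossbar at (412,390). The bottle is at (245,325), with a smaller orange shackle standing beside it at (285,345). In the top view the crown runs from (340,240) to (427,243), and the sockets are at about (442,361) and (517,344).

```bash
cat > h.py <<'E'
import numpy as np,cv2
from scipy.spatial.transform import Rotation as R
def cloud(c):
    K=c["intrinsics"];z=c["z_map"];v,u=np.indices(z.shape)
    p=np.stack([(u-K[0,2])/K[0,0]*z,(v-K[1,2])/K[1,1]*z,z],-1)
    P=p@R.from_rotvec(c["orientation"]).as_matrix().T+c["position"]; P[z==0]=np.nan
    return P
def onplane(c,u,v,h):   # pixel -> world at height h
    K=c["intrinsics"];d=R.from_rotvec(c["orientation"]).as_matrix()@[(u-K[0,2])/K[0,0],(v-K[1,2])/K[1,1],1]
    return c["position"]+d*(h-c["position"][2])/d[2]
def orange(im):
    h=cv2.cvtColor(im,cv2.COLOR_BGR2HSV);return (h[...,0]>4)&(h[...,0]<16)&(h[...,1]>150)&(h[...,2]>90)
E
python3 - <<'E'
from h import *
np.set_printoptions(precision=4,suppress=True)
for n in("scene","top"):
    c=dict(np.load(n+"0.npz"));P=cloud(c);m=orange(c["image"])
    s=m&(P[...,2]>.09)&(P[...,0]>.5)&(P[...,0]<.85)
    q=P[s];print(n,len(q),np.nanmin(q,0),np.nanmax(q,0))
    t=q[q[:,2]>.225]; print(" crown",len(t),t.min(0),t.max(0),t.mean(0),"yaw dir",np.polyfit(t[:,1],t[:,0],1))
    for a,b in((.13,.16),(.16,.19),(.19,.21)):
        l=q[(q[:,2]>a)&(q[:,2]<b)]
        if len(l)<3: continue
        ym=q[:,1].mean()
        for g in(l[l[:,1]>ym],l[l[:,1]<ym]): print("  leg",a,len(g),g.mean(0) if len(g) else "")
    b=m&(P[...,2]>.03)&(P[...,2]<.075)&(P[...,0]<.6)&(P[...,1]<.1)
    print(" bands",P[b].min(0),P[b].max(0))
    b2=(P[...,2]>.054)&(P[...,2]<.07)&(abs(P[...,0]-.48)<.1)&(abs(P[...,1])<.15)
    qq=P[b2];print(" bar top",len(qq),qq.mean(0),np.median(qq[:,2]),cv2.minAreaRect(qq[:,:2].astype(np.float32)*1000))
    pn=(abs(P[...,2]-.3)<.06)&(P[...,0]>.6)&(P[...,0]<.9)&(abs(P[...,1]-.05)<.2)
    g=P[pn];print(" panel",len(g),np.polyfit(g[:,1],g[:,0],1),g[:,1].min(),g[:,1].max())
    bo=P[(P[...,2]>.08)&(P[...,2]<.13)&(P[...,1]>.2)&(P[...,0]<.6)];print(" bottle/decoy tall",bo.min(0) if len(bo) else 0,bo.max(0) if len(bo) else 0)
    d=P[m&(P[...,2]<.2)&(P[...,1]>.12)&(P[...,0]<.55)];print(" decoy",d.min(0),d.max(0))
    if n=="top": cr=cv2.resize(c["image"][210:260,270:370],None,fx=8,fy=8,interpolation=2);cv2.imwrite("pics/barcrop.png",cr)
    else: cr=cv2.resize(c["image"][130:210,220:340],None,fx=6,fy=6,interpolation=2);cv2.imwrite("pics/shcrop.png",cr)
E
```

```text
scene 518 [ 0.6444 -0.0045  0.0904] [0.8476 0.2844 0.2481]
 crown 244 [0.6465 0.0016 0.2253] [0.6672 0.1344 0.2481] [0.6568 0.0618 0.2403] yaw dir [0.0723 0.6523]
  leg 0.13 9 [0.6603 0.1304 0.1449]
  leg 0.13 25 [0.6493 0.0008 0.1455]
  leg 0.16 34 [0.6619 0.1299 0.1786]
  leg 0.16 28 [ 0.6495 -0.      0.1763]
  leg 0.19 28 [0.6659 0.1313 0.1999]
  leg 0.19 22 [ 0.6496 -0.      0.2002]
 bands [ 0.4671 -0.1768  0.0541] [0.5354 0.0043 0.0642]
 bar top 891 [ 0.4975 -0.0694  0.0607] 0.060851332060874674 ((480.5392150878906, -10.374282836914062), (55.38911437988281, 297.5870056152344), 17.255462646484375)
 panel 4347 [0.0642 0.6995] -0.1498221631036347 0.14852835889813232
 bottle/decoy tall [0.4733 0.2472 0.08  ] [0.5997 0.9057 0.13  ]
 decoy [0.4125 0.1204 0.1181] [0.4918 0.1583 0.1371]
top 256 [ 0.501  -0.0049  0.0902] [0.8345 0.2748 0.246 ]
 crown 211 [ 0.6495 -0.0025  0.2251] [0.6726 0.1326 0.246 ] [0.6591 0.0633 0.2384] yaw dir [0.081 0.654]
  leg 0.19 0 
  leg 0.19 3 [ 0.6495 -0.0027  0.2084]
 bands [ 0.4667 -0.1795  0.0334] [0.5396 0.0051 0.0655]
 bar top 1024 [ 0.5007 -0.0729  0.0607] 0.06081870760980945 ((483.201416015625, -14.19573974609375), (52.98233413696289, 288.01434326171875), 16.89779281616211)
 panel 2889 [0.0646 0.6947] -0.1499792390609639 0.14553761795721232
 bottle/decoy tall [0.4741 0.2442 0.08  ] [0.5999 0.692  0.1299]
 decoy [ 0.414   0.1201 -0.0006] [0.5061 0.1683 0.1358]
```

View pics/barcrop.png

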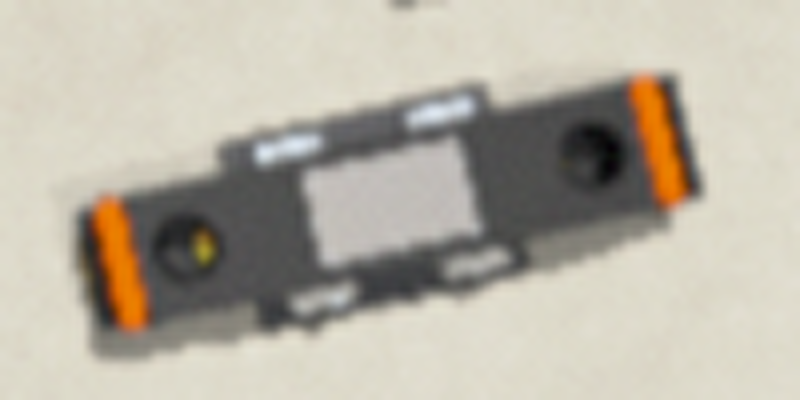

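View pics/shcrop.png

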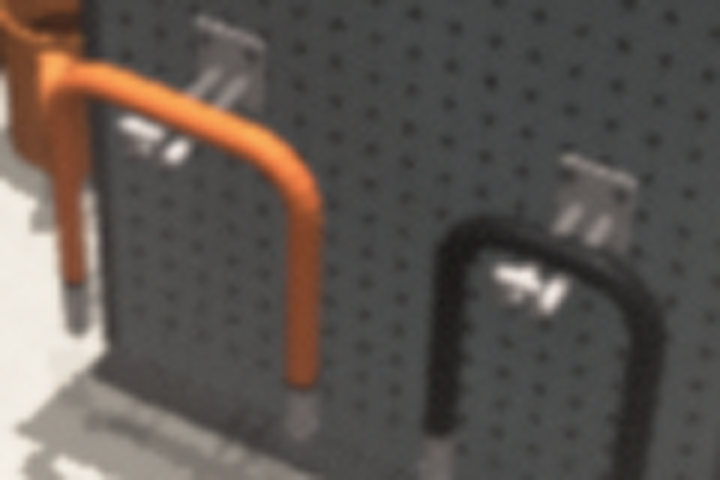

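The bar crop shows sockets at (188,247) and (592,157), which are full-image (293.0,240.4) and (343.6,229.2). The shackle crop shows the orange crown lying across both prongs, roughly centred, so I'll grip beside the hook. Next I'll compute the places and check reach.

```bash
cat >> h.py <<'E'
def tool(theta,yaw,s=1):   # tilted theta from down towards heading yaw, closing in that vertical plane
    h=np.array([np.cos(yaw),np.sin(yaw),0]);Z=np.array([0,0,1.])
    z=np.sin(theta)*h-np.cos(theta)*Z;y=s*(np.cos(theta)*h+np.sin(theta)*Z)
    return R.from_matrix(np.stack([np.cross(y,z),y,z],1)).as_rotvec(),z
E
python3 - <<'E'
from h import *
from cell import manip,inverse_kinematics
np.set_printoptions(precision=4,suppress=True)
c=dict(np.load("top0.npz"))
a=onplane(c,293.0,240.4,.0605);b=onplane(c,343.6,229.2,.0605);print("sock",a,b,np.linalg.norm(a-b),"mid",(a+b)/2,"yaw",np.arctan2(-(a-b)[0],(a-b)[1]))
print("prongs",onplane(c,248.9,147,.229),onplane(c,258.3,147,.229))
s=dict(np.load("scene0.npz"))
# project sockets into scene for check
Rm=R.from_rotvec(s["orientation"]).as_matrix()
im=s["image"].copy()
for p in(a,b):
    q=s["intrinsics"]@(Rm.T@(p-s["position"]));print("scene px",q[:2]/q[2])
cv2.imwrite("pics/bars.png",cv2.resize(im[235:285,230:320],None,fx=8,fy=8,interpolation=2))
bar=(a+b)/2;yb=np.arctan2(-(a-b)[0],(a-b)[1])
for th in(50,60):
  for sg in(1,-1):
    out=[]
    for p,yw in(([.663,.04,.2375],-.077),([.55,.04,.29],-.077),([bar[0],bar[1]-.02,.30],yb),([bar[0],bar[1],.19],yb)):
        o,z=tool(np.radians(th),yw,sg);out.append(inverse_kinematics(np.array(p)+.019*z,o))
    print(th,sg,*out,sep="\n   ")
o,z=tool(np.radians(30),yb);print(inverse_kinematics(bar+[0,0,.13],o))
E
```

```text
sock [ 0.4902 -0.0247  0.0605] [ 0.5166 -0.1511  0.0605] 0.129071286389997 mid [ 0.5034 -0.0879  0.0605] yaw 0.20601662025811462
prongs [0.6905 0.0736 0.229 ] [0.6901 0.053  0.229 ]
scene px [251.1964 248.8125]
scene px [299.6152 259.881 ]
50
   1
   [ 0.0811 -0.0934  2.2571 -0.8299  0.1642  0.9253]
   [ 0.1108 -0.4266  2.3967 -0.4452  0.3384  0.5445]
   [-0.6238 -0.4474  2.3898  0.9419  0.7739 -1.3893]
   [-0.5687 -0.3065  2.5265  1.245   0.6012 -1.7436]
50
   -1
   [ 0.0811 -0.0934  2.2571 -0.8299  0.1642 -2.2163]
   None
   [-0.6238 -0.4474  2.3898  0.9419  0.7739  1.7523]
   [-0.5687 -0.3065  2.5265  1.245   0.6012  1.398 ]
60
   1
   [ 0.0941 -0.0865  2.3525  3.878   0.2214  2.5036]
   [ 0.1323 -0.4524  2.5011 -1.2775  0.1891  1.3783]
   [-0.7074 -0.4542  2.4823  1.2669  0.8016 -1.722 ]
   None
60
   -1
   [ 0.0941 -0.0865  2.3525  3.878   0.2214 -0.638 ]
   [ 0.1323 -0.4524  2.5011 -1.2775  0.1891 -1.7633]
   [-0.7074 -0.4542  2.4823  1.2669  0.8016  1.4196]
   None
[-0.4188 -0.2907  2.3304  0.4607  0.718  -0.916 ]
```

View pics/bars.png

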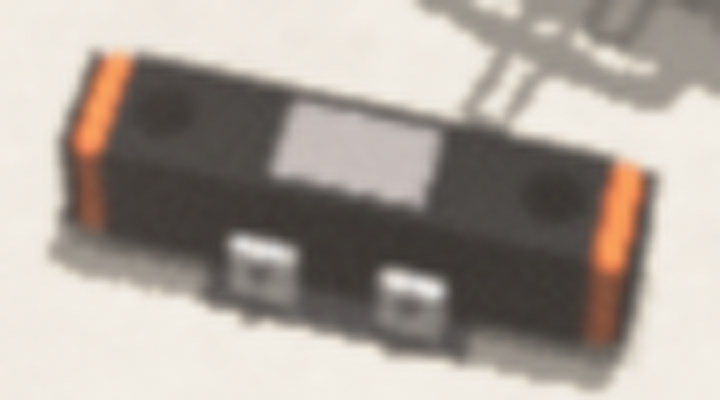

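The scene crop shows the sockets at (165,108) and (555,190). That is (250.1,248.0) and (298.9,258.3) in the image, about 1 px from the prediction, so the views agree to ~2 mm. Now I'll go round past the locker at short radius and pre-grasp.

Run:
```python
from h import *
from cell import manip,cams,inverse_kinematics
np.set_printoptions(precision=4,suppress=True)
st=manip.state();r0=st["tcp_rot"]
manip.move_pose([.155,.40,.36],r0)
q=np.array(manip.state()["joint_pos"]);q[0]=.15;manip.set_joints(q)
o,z=tool(np.radians(50),-.077)
u=np.array([.077,1,0]);C=np.array([.661,.0655,.2382])-.027*u   # crown axis beside hook
G=C+.016*z
manip.set_gripper(.034,60)
manip.move_pose(G-.12*z,o);
st=manip.state();print(st["clock"],st["tool_pos"],st["joint_pos"],st["contact_force"],st["gripper_width"])
manip.move_linear(G-.045*z,.1)
st=manip.state();print(st["clock"],st["tool_pos"],G-.045*z,st["contact_force"])
c=cams.capture("scene");t=cams.capture("top");np.savez("s1.npz",**c)
A=cv2.resize(c["image"][90:240,190:390],None,fx=4,fy=4,interpolation=2);cv2.imwrite("pics/pre_s.png",A)
cv2.imwrite("pics/pre_t.png",cv2.resize(t["image"][90:240,190:390],None,fx=4,fy=4,interpolation=2))
```

```text
4.625 [0.5797 0.0445 0.3057] [ 0.1232 -0.4136  2.3357 -0.4166  0.3869  0.5186] [-0.0602  0.33    0.5201] 0.03403593615437582
5.525 [0.6369 0.0402 0.2571] [0.6368 0.0402 0.2568] [ 0.5355 -0.5067 -0.0143]
```

View pics/pre_s.png

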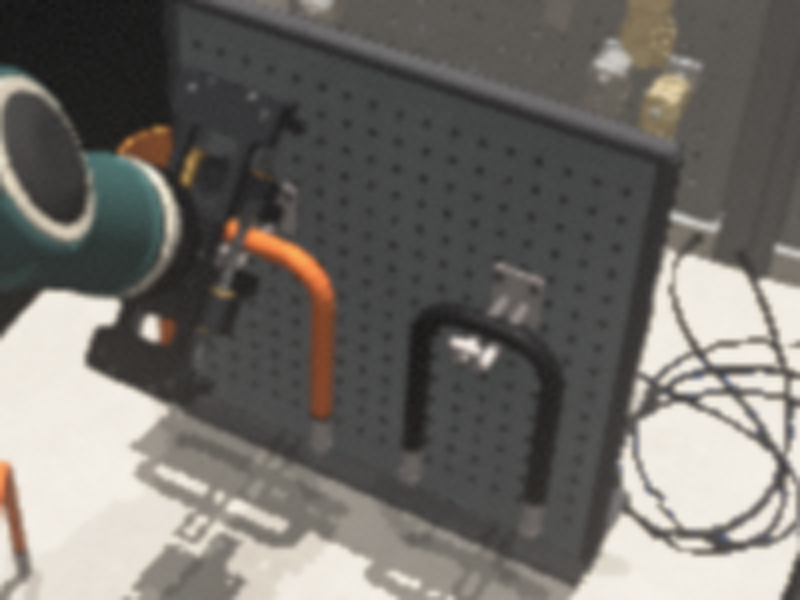

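The fingers straddle the crown: the upper tip is at (270,185), the lower at (230,300), and the crown enters near (240,235). I'll close in with force checks, grip and lift.

Run:
```python
from h import *
from cell import manip,cams
np.set_printoptions(precision=4,suppress=True)
o,z=tool(np.radians(50),-.077)
u=np.array([.077,1,0]);C=np.array([.661,.0655,.2382])-.027*u;G=C+.016*z
def rep(n):
    s=manip.state();print(n,round(s["clock"],2),s["tool_pos"],s["contact_force"],s["moment"],s["gripper_width"],s["grasp_force"]);return s
ok=True
for d in(.02,.008,0):
    manip.move_linear(G-d*z,.08);s=rep(d)
    if np.linalg.norm(s["contact_force"])>8: ok=False;break
if ok:
    manip.set_gripper(0,60);s=rep("grip")
    if .010<s["gripper_width"]<.02:
        manip.move_linear(G+[0,0,.01],.05);rep("up10")
        manip.move_linear(G+[0,0,.042],.08);rep("up")
c=cams.capture("scene");cv2.imwrite("pics/lift.png",cv2.resize(c["image"][90:240,190:390],None,fx=4,fy=4,interpolation=2))
```

```text
0.02 6.09 [0.6557 0.0387 0.2409] [ 0.3049  0.172  -0.2933] [-0.0569  0.4696  0.0733] 0.0337665314362795 0.0
0.008 6.39 [0.6648 0.038  0.2331] [ 0.0615 -0.1727 -0.1037] [-0.0408  0.4477 -0.0099] 0.03384439497264346 0.0
0 6.64 [0.6709 0.0376 0.228 ] [-0.0577  0.5845  0.004 ] [-0.06    0.4309  0.0264] 0.033569728082244225 0.0
grip 7.09 [0.6711 0.0375 0.2281] [-0.8743 -0.4713  0.5947] [-0.0234  0.4244  0.0262] 0.013752591063407805 59.80885660086642
up10 7.44 [0.6706 0.0374 0.2369] [-0.4441 -0.3666 -3.4023] [-0.0788  0.8005  0.0186] 0.013696192805490292 59.849205449299916
up 7.99 [0.6707 0.0374 0.269 ] [-0.1655  0.2709 -3.1226] [-0.1386  0.8761 -0.0232] 0.013522558890299782 59.84864848154757
```

View pics/lift.png

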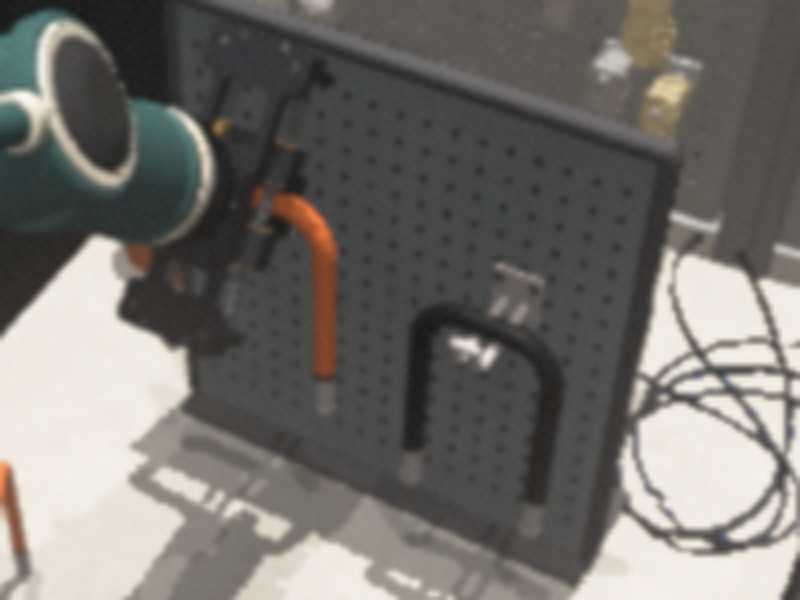

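Lifted clean: the crown is up and the weight reads 3.3 N. Now withdraw, carry it over the bar and check.

```bash
cat >> h.py <<'E'
YB=.206;BAR=np.array([.5049,-.0874]);US=np.array([-np.sin(YB),np.cos(YB)])
def shackle(c,zmin):   # orange leg/crown points in hand
    P=cloud(c);m=orange(c["image"]);m=cv2.erode(m.astype(np.uint8),np.ones((2,2)))>0
    return P[m&(P[...,2]>zmin)&(np.linalg.norm(P[...,:2]-BAR,axis=-1)<.11)]
E
python3 - <<'E'
from h import *
from cell import manip,cams
np.set_printoptions(precision=4,suppress=True)
def rep(n):
    s=manip.state();print(n,round(s["clock"],2),s["tool_pos"],s["contact_force"],s["moment"],s["gripper_width"]);return s
p=np.array(manip.state()["tool_pos"]);h=np.array([np.cos(.077),-np.sin(.077),0])
manip.move_linear(p-.11*h,.12);rep("out")
o,z=tool(np.radians(50),YB)
g=np.append(BAR-.027*US,.290)+.016*z     # crown axis at z .290 -> feet ~.117
try: manip.move_linear(g,.12,rot=o)
except manip.IKError as e: print("lin fail",e);manip.move_pose(g,o)
rep("over");print(g)
for n in("scene","top"):
    c=cams.capture(n);np.savez(n+"2.npz",**c);cv2.imwrite(f"pics/over_{n}.png",cv2.resize(c["image"][130:330,200:400] if n=="scene" else c["image"][150:300,230:430],None,fx=3,fy=3,interpolation=2))
a,b=cv2.imread("pics/over_scene.png"),cv2.imread("pics/over_top.png")
H=np.zeros((600,1200,3),np.uint8);H[:,:600]=a;H[:450,600:]=b;cv2.imwrite("pics/over.png",cv2.resize(H,(800,400)))
c=dict(np.load("scene2.npz"));q=shackle(c,.1)
for a,b in((.13,.16),(.16,.2),(.2,.24)):
    l=q[(q[:,2]>a)&(q[:,2]<b)];k=(l[:,:2]-BAR)@US;e=(l[:,:2]-BAR)@[np.cos(YB),np.sin(YB)]
    for s in(k>0,k<0): print(a,s.sum(),"along",k[s].mean() if s.any() else 0,"across",e[s].mean() if s.any() else 0,"z",l[s,2].mean() if s.any() else 0)
E
```

```text
out 9.12 [0.5612 0.0459 0.2688] [-0.2396 -0.7597 -2.734 ] [-0.0765  0.8146  0.0356] 0.013170843544817068
over 11.88 [ 0.5224 -0.1111  0.2797] [-0.6584  0.5848 -3.6155] [-0.2506  0.7006 -0.0217] 0.013531039501248556
[ 0.5224 -0.1113  0.2797]
0.13 0 along 0 across 0 z 0
0.13 0 along 0 across 0 z 0
0.16 0 along 0 across 0 z 0
0.16 22 along -0.06554753876967971 across -0.006993628535688582 z 0.1843621577937512
0.2 0 along 0 across 0 z 0
0.2 38 along -0.06472513002880563 across -0.006995693047950854 z 0.22071773340769357
```

View pics/over.png

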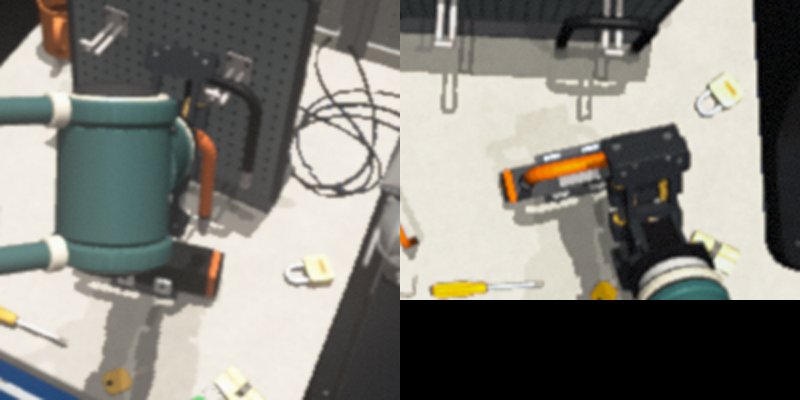

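The shackle is over the bar and plumb in the scene view, with the right leg at about (205,180). In the top view its crown runs from (530,172) to the gripper, along the bar, with the left socket just beside the crown's left end. I'll check with numbers from the top view and lower it.

Run:
```python
from h import *
from cell import manip,cams
np.set_printoptions(precision=4,suppress=True)
q=shackle(dict(np.load("top2.npz")),.2);d=q[:,:2]-BAR;k=d@US;e=d@[np.cos(YB),np.sin(YB)]
print("top: along max",np.sort(k)[-6:],"across",e.mean(),np.polyfit(k,e,1),"z",np.sort(q[:,2])[-8:], "slope",np.polyfit(k[abs(k)<.03],q[abs(k)<.03,2],1))
d=q[k>.055];print("left corner", d.mean(0))
def rep(n):
    s=manip.state();print(n,round(s["clock"],2),s["tool_pos"],s["contact_force"],s["moment"],s["gripper_width"]);return s
p=np.array(manip.state()["tool_pos"])
o,z=tool(np.radians(50),YB);g=np.append(BAR-.027*US,0)+.016*z
f0=rep("0")["contact_force"]
for zz in(.238,.232,.226,.220,.214,.209):   # crown axis height; feet = -.1725
    manip.move_linear([g[0],g[1],zz+g[2]],.06);s=rep(zz)
    if s["contact_force"][2]-f0[2]>6 or np.linalg.norm((s["contact_force"]-f0)[:2])>12: print("stop");break
```

```text
top: along max [0.0682 0.0685 0.0692 0.0696 0.07   0.0715] across -0.0005977478415055728 [-0.0089 -0.0003] z [0.2965 0.2966 0.2968 0.2969 0.2973 0.2975 0.2991 0.3929] slope [0.0673 0.2974]
left corner [ 0.4913 -0.0263  0.2801]
0 11.98 [ 0.5224 -0.1111  0.2797] [ 0.2668 -0.2836 -3.0895] [-0.3196  0.7722  0.0087] 0.01335431003286937
0.238 13.0 [ 0.5227 -0.1115  0.2283] [ 0.4478  0.4691 -2.1932] [-0.3204  0.7487 -0.0554] 0.013551884549951309
0.232 13.25 [ 0.5237 -0.1126  0.224 ] [ 0.4844 -2.7193  2.1943] [-0.3884  0.0713 -0.307 ] 0.013271326166679987
0.226 13.5 [ 0.5214 -0.1103  0.2143] [ 0.2538 -0.169  -2.9675] [-0.2264  0.674   0.09  ] 0.013433061962338457
0.22 13.75 [ 0.5216 -0.1105  0.2082] [ 0.7042  0.1609 -2.9242] [-0.2799  0.7267  0.0868] 0.013789667100826011
0.214 14.0 [ 0.522  -0.1109  0.203 ] [-0.1567 -0.5051 -2.8735] [-0.2636  0.8212 -0.0049] 0.01371437836288422
0.209 14.25 [ 0.5222 -0.1112  0.1984] [ 0.2477 -0.4344 -3.3977] [-0.2752  0.8238  0.0015] 0.013181482728589612
```

Feet are in both sockets with no side load. I'll lower to the bolts, then open, slide along to the crown's middle, regrip and press with force checks.

Run:
```python
from h import *
from cell import manip,cams,inverse_kinematics
np.set_printoptions(precision=4,suppress=True)
def rep(n):
    s=manip.state();print(n,round(s["clock"],2),s["tool_pos"],s["contact_force"],s["moment"],s["gripper_width"]);return s
o,z=tool(np.radians(50),YB);g=np.append(BAR-.027*US,0)+.016*z
for zz in(.2075,.2065,.2055,.2045):
    manip.move_linear([g[0],g[1],zz+g[2]],.05);s=rep(zz)
    if s["contact_force"][2]>2: break
manip.set_gripper(.034,60);rep("open")
for th in(45,40):
    o,z=tool(np.radians(th),YB);print(th,inverse_kinematics(np.append(BAR,.188)+.016*z,o))
o,z=tool(np.radians(45),YB);m=np.append(BAR,zz)+.016*z
manip.move_linear(m,.08,rot=o);rep("mid")
manip.set_gripper(0,60);rep("grip")
c=cams.capture("top");s=cams.capture("scene")
for n,c in(("top",c),("scene",s)):
    q=shackle(c,.1);k=(q[:,:2]-BAR)@US;e=(q[:,:2]-BAR)@[np.cos(YB),np.sin(YB)]
    for a,b in((-.08,-.055),(-.035,-.01),(.01,.035),(.055,.08)):
        w=(k>a)&(k<b)
        if w.any(): print(n,a,w.sum(),"z max/mean",q[w,2].max(),q[w,2].mean(),"across",e[w].mean())
```

```text
0.2075 14.5 [ 0.5226 -0.1114  0.1975] [-0.9189 -0.0955 -2.9676] [-0.2     0.7839  0.0704] 0.013707341699654206
0.2065 14.75 [ 0.5228 -0.1117  0.1969] [ 0.1313 -0.9373 -1.301 ] [-0.1691  0.5517 -0.0676] 0.013324274314425778
0.2055 15.0 [ 0.5224 -0.1112  0.1953] [ 0.0838 -0.016  -1.6286] [-0.0226  0.4044 -0.0189] 0.01354064930513744
0.2045 15.25 [ 0.5227 -0.1115  0.1947] [ 0.8771 -0.0255  0.4868] [-0.0705  0.2306  0.0899] 0.013539811435866553
open 15.73 [ 0.5224 -0.1113  0.1941] [-0.0974  0.7047 -0.2593] [-0.1366  0.4006  0.0226] 0.03385191291348831
45 [-0.5268 -0.3087  2.4826  1.0297  0.5846 -1.5131]
40 [-0.484  -0.298   2.4348  0.8214  0.593  -1.2917]
mid 16.23 [ 0.5162 -0.0848  0.1935] [ 0.425   1.2489 -0.6276] [-0.0925  0.3434  0.0145] 0.0336433246505092
grip 16.68 [ 0.5159 -0.0854  0.193 ] [-0.4203 -0.3679  0.6712] [-0.1822  0.4744 -0.0061] 0.013149992694522081
top -0.08 22 z max/mean 0.204020194716659 0.19598825011766544 across -0.0016923497809461735
top 0.01 23 z max/mean 0.2146131989943293 0.21139022190272744 across -0.00292473011974802
top 0.055 40 z max/mean 0.2068057470707435 0.1968742562344567 across -0.0025610287105221874
scene -0.08 54 z max/mean 0.204239074790745 0.17458290957424383 across -0.006294980697876215
scene -0.035 21 z max/mean 0.21555542736369948 0.21083685137838368 across -0.00537350643654116
```

Standing on the bolts, upright and gripped mid-crown (top at z≈0.2135). Press down.

Run:
```python
from h import *
from cell import manip
np.set_printoptions(precision=4,suppress=True)
def rep(n):
    s=manip.state();print(n,round(s["clock"],2),s["tool_pos"],s["contact_force"],s["moment"],s["gripper_width"]);return s
o,z=tool(np.radians(45),YB);m=np.append(BAR,0)+.016*z
zz=.2045
for i in range(14):
    zz-=.0015
    manip.move_linear([m[0],m[1],zz+m[2]],.03);s=rep(round(zz,4))
    f=s["contact_force"]
    if f[2]>55 or np.hypot(*f[:2])>30: print("stop");break
```

```text
0.203 17.03 [ 0.5165 -0.0854  0.1925] [-0.803  -0.9455  2.6041] [-0.1438  0.0247 -0.049 ] 0.013248283747285136
0.2015 17.28 [ 0.5167 -0.0854  0.1912] [ 0.1535 -0.9853  6.3158] [-0.0087 -0.1196 -0.0283] 0.013576117853494345
0.2 17.53 [ 0.5167 -0.0855  0.1899] [-0.5749  0.2573  5.1556] [-0.0924 -0.1847 -0.0122] 0.01338507455701716
0.1985 17.78 [ 0.5154 -0.0847  0.1863] [ 0.5228  0.5284 -0.296 ] [-0.187   0.3011  0.0229] 0.013258783919761907
0.197 18.03 [ 0.5152 -0.0847  0.1844] [ 0.9483  0.0677 -2.1582] [-0.2282  0.4651 -0.0225] 0.013054336903631125
0.1955 18.28 [ 0.5155 -0.0848  0.1833] [-0.2166  0.059  -1.8739] [-0.229   0.5874  0.0538] 0.01350680019330835
0.194 18.53 [ 0.5156 -0.0849  0.182 ] [-0.6586  0.3349 -2.5615] [-0.3352  0.6167  0.072 ] 0.013475162382842477
0.1925 18.78 [ 0.5156 -0.0848  0.1805] [-0.6093  0.2501 -2.8467] [-0.1292  0.7119  0.0207] 0.013397029643639981
0.191 19.03 [ 0.5161 -0.0852  0.1797] [ 0.8541 -0.4356 -1.7032] [-0.2469  0.608  -0.0457] 0.013209275385884997
0.1895 19.28 [ 0.5169 -0.0854  0.1796] [-0.9819  0.9125  4.246 ] [0.0026 0.0658 0.0888] 0.012866469275355629
0.188 19.53 [ 0.5177 -0.0853  0.1795] [-1.0923  1.9766  8.1892] [ 0.2944 -0.2681  0.2427] 0.013153466265044779
0.1865 19.78 [ 0.5185 -0.0853  0.1795] [-3.0428  3.9808 13.0338] [ 0.4429 -0.557   0.4346] 0.0133313855866479
0.185 20.03 [ 0.5194 -0.0852  0.1794] [-2.7337  4.7427 16.7196] [ 0.7194 -0.8176  0.5896] 0.013433616767878302
0.1835 20.28 [ 0.5202 -0.0852  0.1794] [-3.5566  7.5615 21.6824] [ 0.9513 -1.1233  0.7513] 0.013299584927778748
```

It has bottomed at z 0.1795, about 14 mm down. I'll press a bit harder, then gently tug to prove both bolts hold, and check level.

Run:
```python
from h import *
from cell import manip,cams
np.set_printoptions(precision=4,suppress=True)
def rep(n):
    s=manip.state();print(n,round(s["clock"],2),s["tool_pos"],s["contact_force"],s["moment"],s["gripper_width"]);return s
o,z=tool(np.radians(45),YB);m=np.append(BAR,0)+.016*z
mv=lambda zz:manip.move_linear([m[0],m[1],zz+m[2]],.03)
for zz in(.181,.1785,.176):
    mv(zz);s=rep(zz)
    if s["contact_force"][2]>42: break
mv(.1905);rep("neutral")
for zz in(.193,.1955,.197):
    mv(zz);s=rep(zz)
    if s["contact_force"][2]<-14: break
mv(.191);rep("neutral")
manip.set_gripper(.034,60)
p=np.array(manip.state()["tool_pos"]);manip.move_linear(p-.10*z,.12)
manip.move_linear(p-.10*z+[-.02,0,.12],.15);rep("away")
for n in("top","scene"):
    c=cams.capture(n);q=shackle(c,.08);k=(q[:,:2]-BAR)@US;e=(q[:,:2]-BAR)@[np.cos(YB),np.sin(YB)]
    for a,b in((-.08,-.055),(-.035,-.01),(.01,.035),(.055,.08)):
        w=(k>a)&(k<b)&(q[:,2]<.25)
        if w.any(): print(n,a,w.sum(),"z max",q[w,2].max(),"across",e[w].mean())
    cv2.imwrite(f"pics/end_{n}.png",cv2.resize(c["image"][90:330,150:406],None,fx=1.5,fy=1.5))
a,b=cv2.imread("pics/end_top.png"),cv2.imread("pics/end_scene.png");cv2.imwrite("pics/end.png",np.hstack([a,b]))
```

```text
0.181 20.53 [ 0.5217 -0.0852  0.1792] [-4.6094  8.7549 27.3249] [ 1.2763 -1.7635  1.0361] 0.013055091227284104
0.1785 20.78 [ 0.5231 -0.0851  0.179 ] [-4.5562 10.1597 33.0033] [ 1.64   -2.4542  1.2192] 0.013347213415876307
0.176 21.03 [ 0.5245 -0.085   0.1789] [-3.9887 13.4635 38.6833] [ 2.0061 -3.1086  1.5079] 0.013315253784440524
neutral 21.67 [ 0.5163 -0.0857  0.1793] [ 2.1657 -1.3001  1.3522] [-0.3589 -0.3338 -0.0669] 0.01365134457887059
0.193 21.92 [ 0.5152 -0.0847  0.1803] [ 1.9731 -0.8756 -2.568 ] [-0.4456  0.0503  0.0028] 0.013112092180147153
0.1955 22.17 [ 0.514  -0.0849  0.1809] [  3.897   -2.8694 -10.8795] [-0.8216  0.604  -0.3046] 0.013156494424133846
0.197 22.42 [ 0.5132 -0.085   0.181 ] [  5.5041  -5.2811 -15.2084] [-1.0762  0.8669 -0.4239] 0.01347459324573667
neutral 22.77 [ 0.516  -0.085   0.1796] [ 2.518  -0.2442 -3.1676] [-0.4189  0.0995 -0.0254] 0.013311584708466974
away 25.2 [ 0.4265 -0.0992  0.369 ] [ 0.0028 -0.1041 -0.0554] [-0.1161  0.3883  0.0083] 0.033997175109074275
top -0.08 29 z max 0.19347644033007982 across -0.003228789846059918
top -0.035 3 z max 0.1969773636325013 across -0.0015284086466007896
top 0.055 37 z max 0.19305000447843912 across -0.004518977101588491
scene -0.08 35 z max 0.19046713328941067 across -0.006617007424851838
scene -0.035 17 z max 0.19656400728006573 across -0.008211956829863141
```

View pics/end.png

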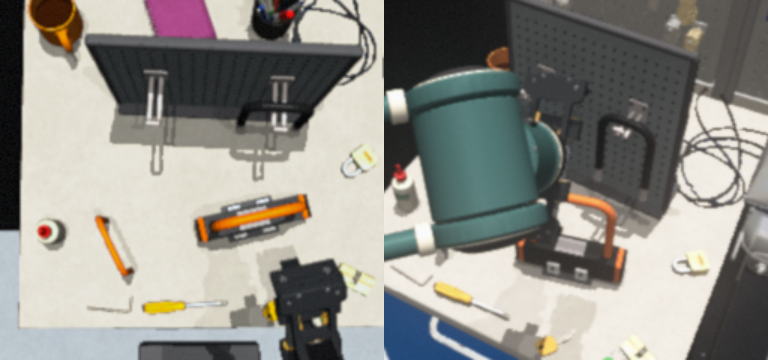

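The picture shows the shackle standing in the bar (top view, (252,215)), level at both ends. It held a 15 N tug, the black shackle is still on its hook and the bottle is standing. The robot is clear.

```bash
python3 -c "
from cell import order
print(order.close_job())"
```

```text
the job is handed in; nothing more can be done
None
```

The job is handed in: the orange shackle is pressed home in the crossbar, level at both ends. It held a tug of about 15 N, so I take both bolts as snapped in (I couldn't see them directly). The black shackle is still on its hook and the oil bottle is still standing.

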